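Pulse the paint shaker and open a bottle

TASK

The stout round bottle on the paint shaker was left open: press its flip cap fully shut, then twist the shaker's pulse knob clockwise to its stop, hold it there for about two seconds to mix the paints, and let go so that it springs back. Then flick open the cap of the square bottle so that it stands upright or leans further back, ready to use. Caps must be shut while the shaker is pulsed, the slim bottle stays shut throughout, and the tub, brush and paint tube lying about are left where they are.

Things in the scene. Friction and masses are not known exactly. Their poses are not given: they have to be found in the camera images.
- shaker: bench-top paint shaker, fixed: grey box 170 (x) x 400 (y) x 60 mm high; origin: centre of its underside; z up, front at -x. On its deck a cradle holds three flip-cap bottles in a row at y = +143, +55, -33 mm (which stands where varies, each turned a little); at y = -147 mm a 30 mm high control housing with the pulse knob on top.
- knob_grip (a point): on the pulse knob's vertical axis at mid-height of its bar grip, 113 mm above the table. The bar is 46 mm long, 12 mm wide, its top 11 mm above this point, on a black disc 42 mm across whose top is 10 mm below this point; at rest the bar lies along the shaker's x. Axes are the shaker's and do not turn with the knob.
- knob (a joint): pulse knob: 0 at rest, grows clockwise seen from above to its stop at 1.25; a spring turns it back to 0 when released.
- stout_bottle: short, stout round white bottle (body 58 mm across, 60 mm tall), clamped in the shaker's cradle by a round black rubber foot 72 mm across; it cannot be lifted or turned. Its cap was left open. Origin: centre of its underside; z up; the cap's thumb tab points to its -x, the hinge is at +x. On top a neck with a grey collar 33 mm across whose top, where the cap sits, is 82 mm above the origin.
- stout_hinge (a point): middle of the cap's hinge line, fixed to the bottle, 19 mm behind (+x of) the bottle's axis, at the height of the neck's top; the hinge line runs along its y; axes are the bottle's.
- stout_tab (a point): point on the cap's thumb tab, moving with it: 50 mm from the hinge line along the cap (10 mm in from the tab's tip), mid-thickness. Shut, it lies 31 mm in front (-x) of the bottle's axis, 7 mm above the hinge line. Its axes turn with the cap: -x towards the tab's tip, z out of the cap's outer (top) face, y along the hinge line.
- stout_cap (a joint): grey flip cap's angle: 0 shut, 1.57 upright, 2.3 fully back (to the bottle's +x). Stiff hinge, stays where left. A disc 32 mm across, 12 mm thick, centred on the bottle when shut (underside at hinge height), with a straight thumb tab 12 mm wide, 8 mm thick, reaching to 60 mm from the hinge line; the tab's sides are free to pinch, with 15 mm or more clear under it.
- square_bottle: white bottle with a square body (46 x 46 mm, 66 mm tall), clamped in the shaker's cradle by a round black rubber foot 72 mm across; it cannot be lifted or turned. Its cap starts shut. Origin: centre of its underside; z up; the cap's thumb tab points to its -x, the hinge is at +x. On top a neck with a grey collar 33 mm across whose top, where the cap sits, is 96 mm above the origin.
- square_hinge (a point): middle of the cap's hinge line, fixed to the bottle, 19 mm behind (+x of) the bottle's axis, at the height of the neck's top; the hinge line runs along its y; axes are the bottle's.
- square_tab (a point): point on the cap's thumb tab, moving with it: 50 mm from the hinge line along the cap (10 mm in from the tab's tip), mid-thickness. Shut, it lies 31 mm in front (-x) of the bottle's axis, 7 mm above the hinge line. Its axes turn with the cap: -x towards the tab's tip, z out of the cap's outer (top) face, y along the hinge line.
- square_cap (a joint): grey flip cap's angle: 0 shut, 1.57 upright, 2.3 fully back (to the bottle's +x). Stiff hinge, stays where left. A disc 32 mm across, 12 mm thick, centred on the bottle when shut (underside at hinge height), with a straight thumb tab 12 mm wide, 8 mm thick, reaching to 60 mm from the hinge line; the tab's sides are free to pinch, with 15 mm or more clear under it.
- slim_bottle: tall, slim round white bottle (body 38 mm across, 84 mm tall), clamped in the shaker's cradle by a round black rubber foot 72 mm across; it cannot be lifted or turned. Its cap starts shut. Origin: centre of its underside; z up; the cap's thumb tab points to its -x, the hinge is at +x. On top a neck with a grey collar 33 mm across whose top, where the cap sits, is 108 mm above the origin.
- slim_hinge (a point): middle of the cap's hinge line, fixed to the bottle, 19 mm behind (+x of) the bottle's axis, at the height of the neck's top; the hinge line runs along its y; axes are the bottle's.
- slim_tab (a point): point on the cap's thumb tab, moving with it: 50 mm from the hinge line along the cap (10 mm in from the tab's tip), mid-thickness. Shut, it lies 31 mm in front (-x) of the bottle's axis, 7 mm above the hinge line. Its axes turn with the cap: -x towards the tab's tip, z out of the cap's outer (top) face, y along the hinge line.
- slim_cap (a joint): grey flip cap's angle: 0 shut, 1.57 upright, 2.3 fully back (to the bottle's +x). Stiff hinge, stays where left. A disc 32 mm across, 12 mm thick, centred on the bottle when shut (underside at hinge height), with a straight thumb tab 12 mm wide, 8 mm thick, reaching to 60 mm from the hinge line; the tab's sides are free to pinch, with 15 mm or more clear under it.
- tub: bystander: loose lidded white tub, 72 mm across, 75 mm high; origin at the centre of its underside.
- brush: bystander: loose paint brush lying on the table in front of the shaker; origin under its middle.
- paint_tube: bystander: loose metal paint tube, 100 x 34 x 16 mm, lying behind the shaker; origin at the centre of its underside.

How it is judged:
By the outcome, as a careful person would: the job done as asked, in the order asked, and still so for the second after the job is handed in, with the robot touching nothing.
It also fails if it takes over 72 s, if anything falls off the work surface, if the arm or the gripper's body presses on something with over 40 N, if the wrist force passes 120 N, or if a joint passes its speed limit or range.

ROBOT

A 6-joint arm with a two-finger parallel gripper is mounted at the origin on the work surface. World frame = base frame: x ahead of the robot, y to its left, z up, the work surface at z = 0. Lengths are in m, angles in rad, forces in N, time in s.
With the tool pointing down it reaches from about 0.375 to 0.975 m from the base axis. Payload 3.8 kg.
Tool frame: the origin (TCP) lies midway between the tips of the shut fingers; the grasp point (between the pads) lies 19 mm behind it; z points along the fingers, y is the line along which they close (so a half turn about z gives the same grasp; the last joint's range is limited). The gripper opens to 85 mm and grips with 20 to 120 N. Pads are 22 mm wide; open, the fingers measure 114 mm over their backs; the gripper's body (76 mm by 85 mm) begins 54 mm behind the grasp point. The pads swing forward as they close: fully open they stand 13 mm farther back than shut.
Start: joints at [1.096, 0.264, 1.604, -0, 1.274, -0.037], TCP at [0.286, 0.611, 0.231] pointing down, gripper open.
Joint ranges: [-2.63, 2.63], [-0.94, 2.18], [0.31, 2.57], [-1.31, 4.45], [0, 2.66], [-2.55, 2.55]. Speed limits (rad/s): [2.57, 2.57, 3.14, 3.14, 3.14, 3.14].

INTERFACE

Orientations are given as a rotation vector (axis times angle).
In Python, from workcell import bot gives the robot as it stands.
- The arm moves only by the tool jog_arm, never from a script. Its argument "motion" is a list of rows, each a list of 5 numbers: the opening, from -1 (shut) to 1 (fully open), then the shift along the tool's x, y, z in mm, then the turn about the tool's z in degrees. In form: [[claw, x, y, z, twist], ...]. A call has 1 to 10 rows; each row shifts and turns the commanded pose from where the row before left it, along the tool's axes as they then stand; what a row does not reach is not made up. A row lasts 1/12 s, in which the tool goes at most 41.7 mm and 7.16 degrees, less where a joint would pass 70% of its speed; a pose out of reach is approached as far as the arm can. A call with a gripper value outside its range is refused whole. The fingers move at their own pace and stop on an object; "force" is the grip in N (left out, the last holds). Time passes only in rows, so rows that do not move let the fingers close. It gives the time, the measured TCP pose, the force, the opening and the grip force at its end, in the units of the state.
- bot.read_state(): the state, without advancing time (a new reading comes with each control period).
- bot.read_camera(name): name is "scene" or "top"; returns (picture, depth): 400x640x3 uint8, red, green, blue; 400x640 float32, m along the optical axis (not along the pixel's ray), 0 where there is no reading.
- bot.get_calibration(name): a dict with "vfov" (degrees; the focal length in pixels is half the picture's height over the tangent of half this angle, whatever the lens; pixels are square), "cx", "cy" (the principal point, pixels), "rvec" (rotation vector, rad) and "tvec" (3), from world to camera coordinates, as OpenCV has them. Camera axes: x right, y down, z forward; pixel columns grow to the right and rows downward; lengths in m; the calibration is good to about 2 mm. A picture is of the moment at which its call begins. get_calibration takes no time and is no camera call.
- bot.finish_job(): hands the job in; it is judged then, once.
The state is a dict: "time": time; "q": joint angles; "joint_vel": joint speeds; "joint_torque": joint torques, N m; "tool_pos": TCP position; "tcp_rot": TCP orientation; "wrist_force": force on the tool from outside, world axes, zero at the start; "torque": the same for the moment, N m; "width": opening from 0.0 (shut) to 1.0 (fully open); "grip_force": force on a finger pad.
Only numpy, scipy, OpenCV 4.12 (cv2) and the standard library are available. Lean on these libraries where they do the work, as an engineer would, in place of code of your own. Each camera call takes 0.05 s, during which the arm holds its last target. There are 200 camera calls.

## Working session

There is one attempt and no reset: what is moved stays moved. The work goes in short steps, Python scripts to look and compute and a tool call to move; the robot and the scene stay as the last step left them, time stands still between calls to the robot, and variables do not carry over. Pictures are saved under pics/ and viewed, at most 10 in all, crops included, and the job is handed in when it is done.

Besides the shell and the picture viewer there is one more tool, called after "Call:" as a command line: name --pt "numbers of a row" for each row, then --argument value for the rest. jog_arm: Moves the arm, as the interface text tells. Its arguments: {"type":"object","properties":{"motion":{"type":"array"},"force":{"type":"number"}},"required":["motion"]}

```bash
mkdir -p pics; ls
cat > h.py <<'E'
import numpy as np, cv2
from workcell import bot
def cam(n):
    p,d=bot.read_camera(n);c=bot.get_calibration(n);return p,d,c
def world(d,c):
    f=200/np.tan(np.radians(c['vfov'])/2)
    R=cv2.Rodrigues(np.array(c['rvec'],float))[0];t=np.array(c['tvec'],float).ravel()
    v,u=np.mgrid[0:400,0:640]
    P=np.stack([(u-c['cx'])/f*d,(v-c['cy'])/f*d,d],-1)
    W=(P-t)@R; W[d==0]=np.nan
    return W
E
cat > a.py <<'E'
from h import *
for n in('top','scene'):
    p,d,c=cam(n);print(n,c);np.savez(n+'.npz',p=p,d=d,W=world(d,c))
    cv2.imwrite(f'pics/{n}0.png',p[...,::-1])
print(bot.read_state())
E
python3 a.py
```

```text
pics
top {'vfov': 50.74331012800079, 'cx': 322.6364402148272, 'cy': 195.68625002623193, 'rvec': array([ 2.09430222, -2.12889608,  0.2140742 ]), 'tvec': array([0.03580123, 0.62577102, 0.81876215])}
scene {'vfov': 48.2915676211682, 'cx': 321.9554928675463, 'cy': 198.19619519283629, 'rvec': array([ 2.00441206,  1.49201292, -0.54067512]), 'tvec': array([-0.18793681, -0.34617458,  1.39238554])}
{'time': 0.1, 'q': array([ 1.09611133e+00,  2.64711628e-01,  1.60524023e+00,  6.72120612e-06,
        1.27371766e+00, -3.68802134e-02]), 'joint_vel': array([-0.00032778, -0.00057939, -0.00257774,  0.00116064, -0.00206052,
        0.00098343]), 'joint_torque': array([ 1.30996568e-04, -5.16705680e+01, -3.68590450e+01, -3.26320765e-05,
        6.18417384e-03,  9.07864035e-06]), 'tool_pos': array([0.28585026, 0.61074913, 0.23006224]), 'tcp_rot': array([-0.68211027, -3.06610172,  0.0031531 ]), 'wrist_force': array([0.10441477, 0.04529714, 0.54139762]), 'torque': array([-0.03669432,  0.00497996,  0.03498385]), 'grip_force': 0.0, 'width': 1.0009812085230356}
```

View pics/top0.png

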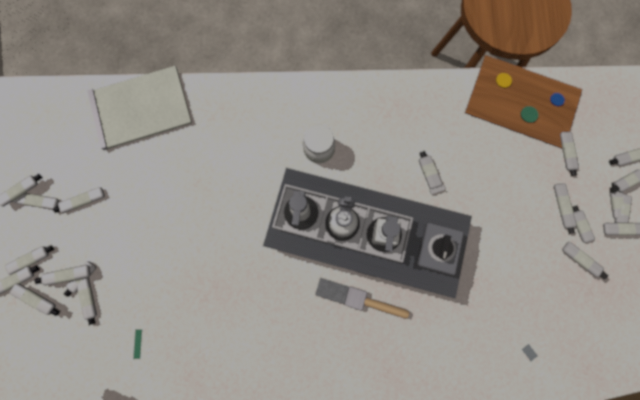

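View pics/scene0.png

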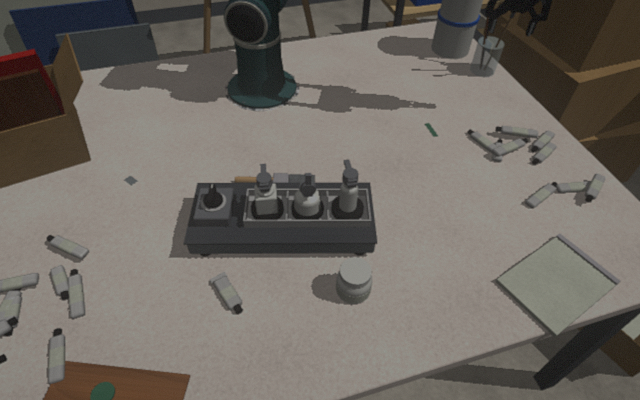

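The top view shows slim (300,208), stout with its cap open towards +x (343,222; cap at 346,203), square (387,233), and the knob at (444,247). Next I'll fit the shaker and bottle poses.

```bash
cat > fit.py <<'E'
from h import *
T=np.load('top.npz');S=np.load('scene.npz')
W=T['W'];p=T['p'].astype(int)
z=W[...,2]; roi=np.zeros(z.shape,bool);roi[160:300,255:480]=1
for zz in np.arange(0.05,0.075,0.003): print(round(zz,3),(roi&(abs(z-zz)<.0015)).sum(),end=' | ')
m=roi&(z>0.045)
r=cv2.minAreaRect(W[m][:,:2].astype(np.float32)*1000);print('\nrect all',r)
m=roi&(abs(z-0.06)<0.006)
r=cv2.minAreaRect(W[m][:,:2].astype(np.float32)*1000);print('rect deck',r)
c=np.array(r[0])/1e3
# shaker long axis
b=cv2.boxPoints(r);e=[b[1]-b[0],b[2]-b[1]];e=max(e,key=np.linalg.norm);e=e/np.linalg.norm(e);e*=np.sign(e[1])
yaw=np.arctan2(-e[0],e[1]);print('yaw',yaw,np.degrees(yaw))
ex=np.array([np.cos(yaw),np.sin(yaw)]);ey=np.array([-ex[1],ex[0]])
for n,y in(('A',.143),('B',.055),('C',-.033),('K',-.147)):
    a=c+ey*y;print(n,a)
    for nm,D in(('top',T),('scene',S)):
        Q=D['W'].reshape(-1,3);L=np.c_[(Q[:,:2]-a)@ex,(Q[:,:2]-a)@ey,Q[:,2]]
        k=(abs(L[:,0])<.075)&(abs(L[:,1])<.042)&(L[:,2]>.1)&(L[:,2]<.3)
        L=L[k];print(nm,len(L),'zmax',np.sort(L[:,2])[-5:].round(3))
        for lo in np.arange(.10,.25,.01):
            s=L[(L[:,2]>=lo)&(L[:,2]<lo+.01)]
            if len(s)>3:print('  z%.2f n%d x[%.0f %.0f] y[%.0f %.0f] mean %s'%(lo,len(s),*(1e3*np.r_[s[:,0].min(),s[:,0].max(),s[:,1].min(),s[:,1].max()]),(s.mean(0)*1e3).round(1)))
    
big=cv2.resize(T['p'][165:300,255:480],None,fx=3.5,fy=3.5,interpolation=2)
sc=cv2.resize(S['p'][150:265,180:385],(787,441),interpolation=2)
cv2.imwrite('pics/tc.png',np.clip(big[...,::-1]*1.5,0,255));cv2.imwrite('pics/sc.png',np.clip(sc[...,::-1]*1.5,0,255))
E
python3 fit.py
```

```text
0.05 0 | 0.053 6 | 0.056 615 | 0.059 5563 | 0.062 3778 | 0.065 383 | 0.068 113 | 0.071 104 | 0.074 213 | 
rect all ((552.8038330078125, -66.25241088867188), (405.0647277832031, 174.69973754882812), 73.98756408691406)
rect deck ((552.8038330078125, -66.25241088867188), (405.0647277832031, 174.69973754882812), 73.98756408691406)
yaw -0.2794697 -16.012434
A [0.59224981 0.07119946]
top 496 zmax [0.182 0.183 0.183 0.183 0.183]
  z0.10 n14 x[-18 7] y[-19 -3] mean [ -9.6 -13.2 106.3]
  z0.11 n10 x[-17 5] y[-18 11] mean [ -8.6 -12.2 114.8]
  z0.12 n9 x[-18 -2] y[-18 -7] mean [-10.2 -14.3 125.2]
  z0.13 n45 x[-18 13] y[-18 18] mean [ -7.   -7.1 136.3]
  z0.14 n17 x[-15 7] y[-16 10] mean [ -6.5 -11.  141.5]
  z0.16 n23 x[-15 24] y[-16 15] mean [  0.   -5.3 166.7]
  z0.17 n261 x[-41 22] y[-15 16] mean [ -7.7  -1.8 178.1]
  z0.18 n116 x[-40 19] y[-15 13] mean [-2.800e+00  1.000e-01  1.809e+02]
scene 648 zmax [0.182 0.182 0.182 0.182 0.183]
  z0.10 n56 x[3 21] y[-20 17] mean [ 14.4  -2.8 104.7]
  z0.11 n55 x[1 22] y[-20 16] mean [ 15.1  -4.1 115. ]
  z0.12 n57 x[4 21] y[-18 17] mean [ 15.1  -1.5 
[... 2462 characters left out ...]
-0.7 147.1]
  z0.15 n64 x[-2 25] y[-16 15] mean [ 16.8   2.1 155.8]
  z0.16 n239 x[-39 26] y[-15 14] mean [ -1.   -1.  166.4]
K [ 0.51225448 -0.20754908]
top 392 zmax [0.126 0.126 0.127 0.128 0.128]
  z0.10 n203 x[-23 20] y[-20 21] mean [ -1.    3.9 103. ]
  z0.11 n36 x[-23 21] y[0 7] mean [ -2.1   5.8 115.4]
  z0.12 n153 x[-23 22] y[-6 7] mean [ -1.3   0.7 123.3]
scene 269 zmax [0.125 0.125 0.126 0.127 0.127]
  z0.10 n128 x[-17 25] y[-20 19] mean [  4.7   1.8 103.1]
  z0.11 n41 x[-20 25] y[-8 6] mean [ 12.3   1.9 114.7]
  z0.12 n100 x[-23 25] y[-7 6] mean [  2.7  -0.3 123. ][ WARN:0@1.322] global loadsave.cpp:1063 imwrite_ Unsupported depth image for selected encoder is fallbacked to CV_8U.
```

View pics/tc.png

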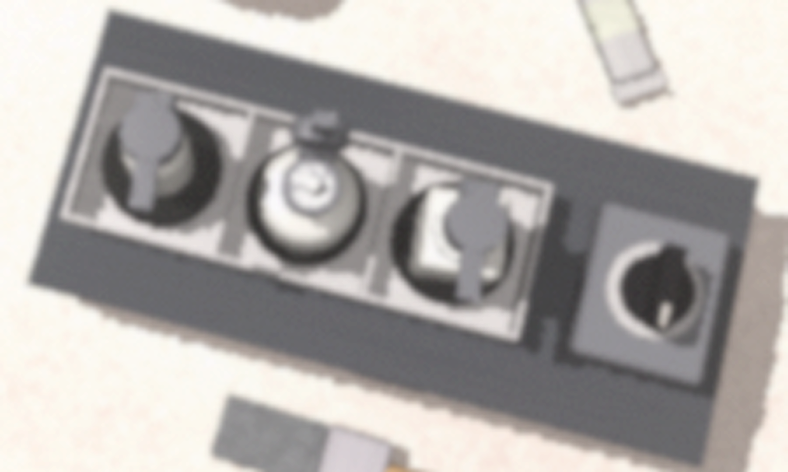

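View pics/sc.png

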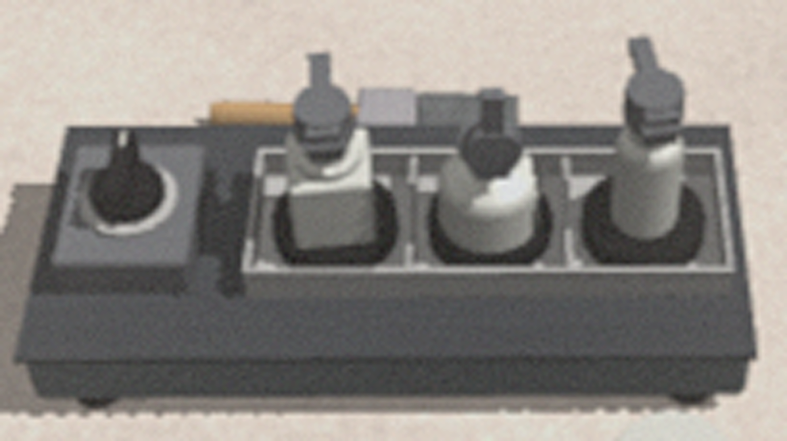

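Heights match the spec: caps at 0.168 and 0.180, knob top at 0.124, stout tab tip at 0.203, which is about upright. Next come the tab yaws and tool-frame targets.

```bash
cat > g.py <<'E'
from h import *
C=np.array([.5528,-.06625]);yaw=-.2795
def ax(y): 
    ex=np.array([np.cos(y),np.sin(y)]);return ex,np.array([-ex[1],ex[0]])
ex,ey=ax(yaw)
def st(): return bot.read_state()
def delta(xy,alpha=None,z=None):
    """shift in tool axes (mm) to reach world xy,z with present yaw; twist deg needed to reach alpha (tool y angle)"""
    s=st();R=cv2.Rodrigues(s['tcp_rot'])[0]
    d=np.array([*xy,s['tool_pos'][2] if z is None else z])-s['tool_pos']
    a=np.degrees(np.arctan2(R[1,1],R[0,1]))
    return (R.T@d*1e3).round(1), 'alpha %.1f'%a, 'twist', None if alpha is None else round(a-alpha,1)
E
cat > b.py <<'E'
from g import *
for n,y,zl,zh,far in(('slim',.143,.172,.19,0),('square',-.033,.159,.176,0),('stout',.055,.18,.21,1)):
  a=C+ey*y
  for nm in('top','scene'):
    Q=np.load(nm+'.npz')['W'].reshape(-1,3);L=np.c_[(Q[:,:2]-a)@ex,(Q[:,:2]-a)@ey,Q[:,2]]
    k=(abs(L[:,0])<.06)&(abs(L[:,1])<.04)&(L[:,2]>zl)&(L[:,2]<zh);L=L[k]*1e3
    t=L if far else L[L[:,0]<-22]; m=lambda v:((v.min(0)+v.max(0))/2).round(1)
    dd=L[L[:,0]>-14]
    print(n,nm,'tab mid',m(t),'med',np.median(t,0).round(1),'disc',None if far else m(dd), 'slope',None if far else np.polyfit(t[:,0],t[:,1],1).round(3))
E
python3 b.py
python3 -c "
from g import *
print(ex,ey)
for y in(.143,.055,-.033,-.147):print(C+ey*y)
"
```

```text
slim top tab mid [-31.8  -4.9 177.7] med [-32.2  -4.9 178.6] disc [  3.9   0.2 177.8] slope [ 0.092 -2.034]
slim scene tab mid [-30.5  -6.  176.1] med [-30.4  -6.8 178.6] disc [  6.3  -1.3 177.3] slope [ 0.192 -0.884]
square top tab mid [-31.7  -2.8 164.1] med [-31.4  -2.6 166.5] disc [  4.3   0.3 165.5] slope [ 0.08  -0.158]
square scene tab mid [-30.5  -4.  166.8] med [-29.9  -4.5 166.7] disc [  6.1  -0.7 164.9] slope [ 0.082 -1.428]
stout top tab mid [ 24.1   2.4 192.4] med [ 22.8   2.8 201. ] disc None slope None
stout scene tab mid [ 26.5   1.8 192. ] med [ 28.7   0.9 195.2] disc None slope None
[ 0.9611935  -0.27587509] [0.27587509 0.9611935 ]
[0.59225014 0.07120067]
[ 0.56797313 -0.01338436]
[ 0.54369612 -0.09796939]
[ 0.51224636 -0.20754544]
```

```bash
python3 -c "
from g import *
print(delta((.631,-.025),79.7,.23))"
```

```text
(array([-582.1, -429.5,    0.9]), 'alpha 64.9', 'twist', np.float64(-14.8))
```

Call:
jog_arm --pt "-1 -29.1 -21.5 -2 0" --pt "-1 -29.1 -21.5 -2 0" --pt "-1 -29.1 -21.5 -2 0" --pt "-1 -29.1 -21.5 -2 0" --pt "-1 -29.1 -21.5 -2 0" --pt "-1 -29.1 -21.5 0 0" --pt "-1 -29.1 -21.5 0 0" --pt "-1 -29.1 -21.5 0 0" --pt "-1 -29.1 -21.5 0 0" --pt "-1 -29.1 -21.5 0 0" --force 60

```text
time: 0.93
tool_pos: [0.4587, 0.2915, 0.2409]
tcp_rot: [-0.682, -3.066, 0.001]
wrist_force: [1.5, 0.0, -0.2]
width: -0.0
grip_force: 0.0
```

Call:
jog_arm --pt "-1 -29.1 -21.5 0 0" --pt "-1 -29.1 -21.5 0 0" --pt "-1 -29.1 -21.5 0 0" --pt "-1 -29.1 -21.5 0 0" --pt "-1 -29.1 -21.5 0 0" --pt "-1 -29.1 -21.5 0 0" --pt "-1 -29.1 -21.5 0 0" --pt "-1 -29.1 -21.5 0 -5" --pt "-1 -29.1 -21.5 0 -5" --pt "-1 -29.1 -21.5 0 -5"

```text
time: 1.77
tool_pos: [0.6388, -0.0217, 0.2407]
tcp_rot: [-0.27, -3.129, 0.0]
wrist_force: [-0.1, 0.9, -0.1]
width: 0.004
grip_force: 0.0
```

```bash
cat > pl.py <<'E'
from g import *
import sys
# corner path for stout closing
eb,_=ax(-.18);a=C+ey*.055;h=a+19e-3*eb
print(delta(h+.044*eb,79.7,.182))
rt=11; last=None
for th,r in((1.5,38),(1.3,37),(1.1,36),(.9,35),(.7,34),(.5,33),(.3,32),(.15,31),(0,30)):
    off=-r*np.cos(th)+12*np.sin(th)+rt; z=142+r*np.sin(th)+12*np.cos(th)
    p=h+off*1e-3*eb
    d=delta(p,79.7,z*1e-3)[0]; print(th,d,None if last is None else (d-last).round(1));last=d
E
python3 pl.py
```

```text
(array([ 8.2, -4.4, 58.7]), 'alpha 80.1', 'twist', np.float64(0.4))
1.5 [31.9 -4.2 60. ] None
1.3 [39.5 -4.2 59.9] [ 7.6  0.  -0.1]
1.1 [46.8 -4.1 61.3] [7.3 0.1 1.4]
0.9 [53.5 -4.  63.9] [6.7 0.1 2.6]
0.7 [59.4 -4.  67.7] [5.9 0.  3.8]
0.5 [64.4 -4.  72.5] [5.  0.  4.8]
0.3 [68.2 -3.9 77.9] [3.8 0.1 5.4]
0.15 [70.  -3.9 82.3] [1.8 0.  4.4]
0 [71.1 -3.9 86.8] [1.1 0.  4.5]
```

Call:
jog_arm --pt "-1 4 -4 0 0" --pt "-1 0 0 29 0" --pt "-1 0 0 30 0" --pt "-1 0 0 0 0"

```text
time: 2.1
tool_pos: [0.6294, -0.0229, 0.1749]
tcp_rot: [-0.277, -3.117, 0.0]
wrist_force: [-1.3, 0.1, -1.8]
width: -0.002
grip_force: 0.0
```

```bash
python3 pl.py; python3 -c "
from g import *
print(st()['tool_pos'],st()['wrist_force'])"
```

```text
(array([-0.8, -1.7, -7.1]), 'alpha 79.8', 'twist', np.float64(0.1))
1.5 [22.9 -1.6 -5.5] None
1.3 [30.5 -1.6 -5.6] [ 7.6  0.  -0.1]
1.1 [37.8 -1.6 -4.1] [7.3 0.  1.5]
0.9 [44.5 -1.5 -1.4] [6.7 0.1 2.7]
0.7 [50.4 -1.5  2.5] [5.9 0.  3.9]
0.5 [55.2 -1.5  7.3] [4.8 0.  4.8]
0.3 [59.  -1.5 12.7] [3.8 0.  5.4]
0.15 [60.8 -1.5 17.2] [1.8 0.  4.5]
0 [61.9 -1.5 21.7] [1.1 0.  4.5]
[ 0.62938843 -0.02287379  0.17492115] [-1.28664152  0.1208565  -1.79659255]
```

Call:
jog_arm --pt "-1 0 -1.5 -3 0" --pt "-1 7 0 0 0" --pt "-1 7 0 0 0" --pt "-1 0 0 0 0"

```text
time: 2.43
tool_pos: [0.6201, -0.0215, 0.1877]
tcp_rot: [0.275, 3.127, 0.0]
wrist_force: [0.3, 0.0, -0.5]
width: -0.004
grip_force: 0.0
```

```bash
python3 pl.py
```

```text
(array([-10.3,  -1.4,   5.7]), 'alpha 79.9', 'twist', np.float64(0.2))
1.5 [13.4 -1.3  6.9] None
1.3 [21.1 -1.2  6.8] [ 7.7  0.1 -0.1]
1.1 [28.4 -1.2  8.1] [7.3 0.  1.3]
0.9 [35.1 -1.2 10.7] [6.7 0.  2.6]
0.7 [41.  -1.1 14.5] [5.9 0.1 3.8]
0.5 [46.  -1.1 19.2] [5.  0.  4.7]
0.3 [49.8 -1.1 24.7] [3.8 0.  5.5]
0.15 [51.6 -1.1 29.1] [1.8 0.  4.4]
0 [52.8 -1.1 33.6] [1.2 0.  4.5]
```

Call:
jog_arm --pt "-1 0 0 0 0" --pt "-1 0 0 0 0" --pt "-1 0 0 0 0"

```text
time: 2.68
tool_pos: [0.6207, -0.0219, 0.1862]
tcp_rot: [0.276, 3.128, -0.0]
wrist_force: [0.6, -0.2, -0.5]
width: 0.001
grip_force: 0.0
```

```bash
python3 pl.py
```

```text
(array([-9.6, -1.1,  4.2]), 'alpha 79.9', 'twist', np.float64(0.2))
1.5 [14.1 -1.   5.4] None
1.3 [21.7 -0.9  5.3] [ 7.6  0.1 -0.1]
1.1 [29.  -0.9  6.6] [7.3 0.  1.3]
0.9 [35.8 -0.9  9.3] [6.8 0.  2.7]
0.7 [41.7 -0.9 13.1] [5.9 0.  3.8]
0.5 [46.6 -0.8 17.8] [4.9 0.1 4.7]
0.3 [50.5 -0.8 23.2] [3.9 0.  5.4]
0.15 [52.3 -0.8 27.6] [1.8 0.  4.4]
0 [53.4 -0.8 32.1] [1.1 0.  4.5]
```

Call:
jog_arm --pt "-1 7 0 2.5 0" --pt "-1 7 0 2.5 0" --pt "-1 7.6 0 0 0" --pt "-1 7.3 0 1.3 0" --pt "-1 6.8 0 2.7 0" --pt "-1 5.9 0 3.8 0" --pt "-1 0 0 0 0"

```text
time: 3.27
tool_pos: [0.5772, -0.0144, 0.1714]
tcp_rot: [-0.276, -3.127, -0.0]
wrist_force: [-0.4, 0.4, -0.4]
width: 0.001
grip_force: 0.0
```

```bash
python3 pl.py | tail -4
```

```text
0.5 [ 2.5 -0.6  3.1] [4.9 0.1 4.8]
0.3 [ 6.3 -0.6  8.5] [3.8 0.  5.4]
0.15 [ 8.1 -0.6 13. ] [1.8 0.  4.5]
0 [ 9.3 -0.6 17.5] [1.2 0.  4.5]
```

Call:
jog_arm --pt "-1 3.5 0 4.5 0" --pt "-1 3.5 0 5 0" --pt "-1 2 0 4.5 0" --pt "-1 1 0 4.5 0" --pt "-1 0 0 2 0" --pt "-1 0 0 0 0"

```text
time: 3.77
tool_pos: [0.5689, -0.0129, 0.1539]
tcp_rot: [-0.276, -3.128, 0.0]
wrist_force: [-8.5, 0.8, 14.5]
width: 0.001
grip_force: 7.4
```

```bash
python3 pl.py | tail -1;cat > pic.py <<'E'
from h import *
import sys
n=sys.argv[1]
a=cam('top')[0][165:300,255:480];b=cam('scene')[0][140:275,170:395]
im=np.vstack([cv2.resize(a,(500,300)),cv2.resize(b,(500,300))])
cv2.imwrite(f'pics/{n}.png',cv2.convertScaleAbs(im[...,::-1],alpha=1.5))
E
python3 pic.py p1
```

```text
0 [ 0.9 -0.7 -0.1] [1.2 0.  4.5]
```

View pics/p1.png

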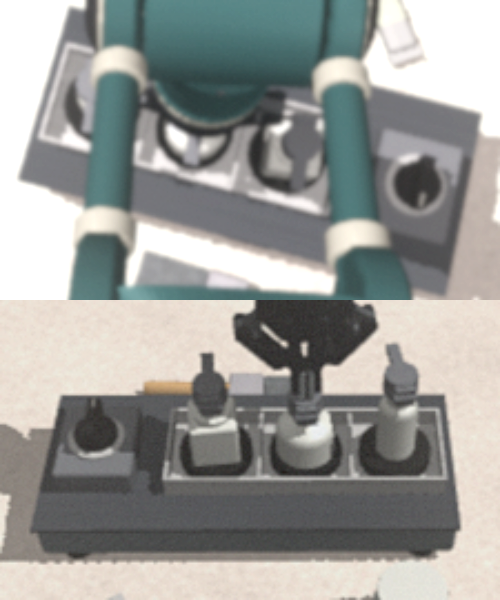

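The stout cap looks flat under the fingers, with the tip at 0.154 (shut height). I'll press a bit harder, then rise and verify.

Call:
jog_arm --pt "-1 0 0 2 0" --pt "-1 0 0 2 0" --pt "-1 0 0 1 0" --pt "-1 0 0 0 0" --pt "-1 0 0 0 0"

```text
time: 4.28
tool_pos: [0.569, -0.0129, 0.1535]
tcp_rot: [-0.276, -3.129, 0.0]
wrist_force: [-18.4, 1.2, 37.9]
width: -0.0
grip_force: 18.6
```

Call:
jog_arm --pt "-1 0 0 -10 0" --pt "-1 0 0 -25 0" --pt "-1 0 0 -30 0" --pt "-1 0 0 -25 0" --pt "-1 0 0 0 0" --pt "-1 0 0 0 0" --pt "-1 0 0 0 0"

```text
time: 4.87
tool_pos: [0.569, -0.013, 0.2358]
tcp_rot: [-0.276, -3.128, 0.0]
wrist_force: [0.3, -0.4, -0.1]
width: -0.001
grip_force: 0.0
```

Run:
```python
from g import *
# check stout cap from the scene camera
p,d,c=cam('scene');Q=world(d,c).reshape(-1,3);a=C+ey*.055
L=np.c_[(Q[:,:2]-a)@ex,(Q[:,:2]-a)@ey,Q[:,2]]*1e3
for x0 in range(-45,35,8):
    k=(L[:,0]>=x0)&(L[:,0]<x0+8)&(abs(L[:,1])<18)&(L[:,2]>130)&(L[:,2]<200)
    if k.sum():print(x0,k.sum(),L[k][:,1].mean().round(1),np.percentile(L[k][:,2],90).round(1))
print(delta((.5122,-.2075),74,.2)); print(st()['tool_pos'],st()['q'])
```

```text
-45 2 -5.0 152.4
-37 17 -5.4 154.0
-29 18 -3.6 154.0
-21 12 -2.6 153.4
-13 30 -1.6 154.6
-5 43 0.4 154.3
3 65 -1.4 154.5
11 48 -2.1 153.9
19 75 0.5 150.8
(array([  21.2, -201.4,   35.1]), 'alpha 79.9', 'twist', np.float64(5.9))
[ 0.56843801 -0.01294623  0.23501012] [-6.65456560e-02  6.30809386e-02  1.82890102e+00 -5.57428766e-05
  1.25259850e+00 -1.46128804e+00]
```

The cap is flat at 154 mm along its whole length, so it is shut. On to the knob.

Call:
jog_arm --pt "-1 3.5 -33.5 0 0" --pt "0.2 3.5 -33.5 0 0" --pt "0.2 3.5 -33.5 0 0" --pt "0.2 3.5 -33.5 0 0" --pt "0.2 3.5 -33.5 0 0" --pt "0.2 3.5 -33.5 0 3" --pt "0.2 0 0 30 3" --pt "0.2 0 0 0 0" --pt "0.2 0 0 0 0" --pt "0.2 0 0 0 0"

```text
time: 5.75
tool_pos: [0.513, -0.2062, 0.2059]
tcp_rot: [-0.436, -3.108, -0.002]
wrist_force: [-0.1, 0.3, -0.1]
width: 0.601
grip_force: 0.0
```

```bash
python3 -c "
from g import *
print(delta((.5122,-.2075),74,.109));print(st()['q'])"
```

```text
(array([ 0.1, -1.5, 96.9]), 'alpha 74.0', 'twist', np.float64(0.0))
[-4.27496626e-01  5.34038814e-02  1.89385027e+00  3.07603071e-04
  1.19729066e+00 -1.71956446e+00]
```

Call:
jog_arm --pt "0.2 0 -1.5 25 0" --pt "0.2 0 0 30 0" --pt "0.2 0 0 25 0" --pt "0.2 0 0 12 0" --pt "0.2 0 0 5 0" --pt "0.2 0 0 0 0" --pt "-1 0 0 0 0" --pt "-1 0 0 0 0" --pt "-1 0 0 0 0" --pt "-1 0 0 0 0" --force 60

```text
time: 6.58
tool_pos: [0.5147, -0.2086, 0.1121]
tcp_rot: [0.44, 3.107, 0.001]
wrist_force: [0.7, 2.9, 3.8]
width: 0.121
grip_force: 60.8
```

Call:
jog_arm --pt "-1 0 0 0 0" --pt "-1 0 0 0 0" --pt "-1 0 0 0 0"

```text
time: 6.83
tool_pos: [0.5147, -0.2086, 0.1121]
tcp_rot: [0.439, 3.107, 0.0]
wrist_force: [1.0, 3.7, 7.0]
width: 0.122
grip_force: 61.1
```

Call:
jog_arm --pt "-1 0 0 0 6" --pt "-1 0 0 0 6" --pt "-1 0 0 0 6" --pt "-1 0 0 0 6" --pt "-1 0 0 0 6" --pt "-1 0 0 0 6" --pt "-1 0 0 0 6" --pt "-1 0 0 0 6" --pt "-1 0 0 0 6" --pt "-1 0 0 0 6"

```text
time: 7.67
tool_pos: [0.5132, -0.21, 0.1121]
tcp_rot: [1.94, 2.468, -0.003]
wrist_force: [-5.3, -1.6, 9.1]
width: 0.121
grip_force: 61.4
```

```bash
python3 -c "
from g import *
print(delta((.5122,-.2075),2.4,.109));print(st()['torque'])"
```

```text
(array([ 2.7, -0.4,  3.1]), 'alpha 13.7', 'twist', np.float64(11.3))
[-0.2527986   0.9209112   0.15962924]
```

Call:
jog_arm --pt "-1 0 0 0 6" --pt "-1 0 0 0 6" --pt "-1 0 0 0 2" --pt "-1 0 0 0 0"

```text
time: 8.0
tool_pos: [0.5128, -0.21, 0.1121]
tcp_rot: [2.221, 2.22, -0.004]
wrist_force: [-5.7, -1.8, 8.8]
width: 0.118
grip_force: 62.0
```

```bash
python3 -c "
from g import *
print(delta((.5122,-.2075),2.4,.109));print(st()['torque'],st()['time'])"
```

```text
(array([ 2.5, -0.6,  3.1]), 'alpha -0.0', 'twist', np.float64(-2.4))
[-0.22900262  1.04787529  0.65594463] 8.0
```

Torque rose from 0.16 to 0.66 N·m, so the knob is at its stop. Now the two-second hold.

Call:
jog_arm --pt "-1 0 0 0 0" --pt "-1 0 0 0 0" --pt "-1 0 0 0 0" --pt "-1 0 0 0 0" --pt "-1 0 0 0 0" --pt "-1 0 0 0 0" --pt "-1 0 0 0 0" --pt "-1 0 0 0 0" --pt "-1 0 0 0 0" --pt "-1 0 0 0 0"

```text
time: 8.83
tool_pos: [0.5127, -0.21, 0.1121]
tcp_rot: [2.219, 2.221, -0.004]
wrist_force: [-5.7, -1.3, 9.9]
width: 0.122
grip_force: 61.9
```

Call:
jog_arm --pt "-1 0 0 0 0" --pt "-1 0 0 0 0" --pt "-1 0 0 0 0" --pt "-1 0 0 0 0" --pt "-1 0 0 0 0" --pt "-1 0 0 0 0" --pt "-1 0 0 0 0" --pt "-1 0 0 0 0" --pt "-1 0 0 0 0" --pt "-1 0 0 0 0"

```text
time: 9.67
tool_pos: [0.5127, -0.21, 0.1121]
tcp_rot: [2.219, 2.221, -0.004]
wrist_force: [-5.3, -1.1, 8.9]
width: 0.123
grip_force: 61.9
```

Call:
jog_arm --pt "-1 0 0 0 0" --pt "-1 0 0 0 0" --pt "-1 0 0 0 0" --pt "0.6 0 0 0 0" --pt "0.6 0 0 0 0" --pt "0.6 0 0 0 0" --pt "0.6 0 0 0 0" --pt "0.6 0 0 0 0" --pt "0.6 0 0 -20 0" --pt "0.6 0 0 -30 0"

```text
time: 10.5
tool_pos: [0.5102, -0.2072, 0.1564]
tcp_rot: [-2.217, -2.214, 0.004]
wrist_force: [-0.2, 0.6, -0.3]
width: 0.8
grip_force: 0.0
```

Call:
jog_arm --pt "0.6 0 0 -35 -7" --pt "0.6 0 0 -25 -7" --pt "0.6 0 0 0 -7" --pt "0.2 0 0 0 -7" --pt "0.2 0 0 0 -7" --pt "0.2 0 0 0 -7" --pt "0.2 0 0 0 -7" --pt "0.2 0 0 0 -7" --pt "-0.4 0 0 0 -7" --pt "-0.4 0 0 0 -7"

```text
time: 11.33
tool_pos: [0.5131, -0.2085, 0.2197]
tcp_rot: [-0.538, -3.095, -0.0]
wrist_force: [-0.3, -0.6, -0.5]
width: 0.325
grip_force: 0.0
```

```bash
cat > sq.py <<'E'
from g import *
eb,_=ax(-.18);a=C+ey*-.033;h=a+19e-3*eb
r=53;last=None
for th in(0,.2,.4,.6,.8,1,1.2,1.4,1.6,1.8,2.0):
    off=-r*np.cos(th)+7*np.sin(th);z=156+r*np.sin(th)+7*np.cos(th)-9
    d=delta(h+off*1e-3*eb,79.7,z*1e-3);print(th,d if last is None else (d[0],(d[0]-last).round(1)));last=d[0]
E
python3 sq.py; python3 -c "
from g import *
p,d,c=cam('scene');Q=world(d,c).reshape(-1,3);a=C-ey*.147
L=np.c_[(Q[:,:2]-a)@ex,(Q[:,:2]-a)@ey,Q[:,2]]*1e3
L=L[(abs(L[:,0])<30)&(abs(L[:,1])<30)&(L[:,2]>117)&(L[:,2]<130)];print(len(L),L.min(0),L.max(0),np.linalg.svd(L[:,:2]-L[:,:2].mean(0),full_matrices=0)[2][0])
print(st()['q'],st()['tool_pos'])"
```

```text
0 (array([ 42.1, 108.8,  65.7]), 'alpha 70.3', 'twist', np.float64(-9.4))
0.2 (array([ 39.7, 109.2,  55.3]), array([ -2.4,   0.4, -10.4]))
0.4 (array([ 35.3, 109.9,  45.6]), array([-4.4,  0.7, -9.7]))
0.6 (array([ 29. , 110.9,  37. ]), array([-6.3,  1. , -8.6]))
0.8 (array([ 21.3, 112.2,  29.8]), array([-7.7,  1.3, -7.2]))
1 (array([ 12.2, 113.7,  24.3]), array([-9.1,  1.5, -5.5]))
1.2 (array([  2.3, 115.4,  20.8]), array([-9.9,  1.7, -3.5]))
1.4 (array([ -8.1, 117.1,  19.3]), array([-10.4,   1.7,  -1.5]))
1.6 (array([-18.6, 118.8,  19.9]), array([-10.5,   1.7,   0.6]))
1.8 (array([-28.8, 120.5,  22.7]), array([-10.2,   1.7,   2.8]))
2.0 (array([-38.2, 122.1,  27.4]), array([-9.4,  1.6,  4.7]))
111 [-20.01643908  -6.99498085 117.04801364] [ 25.84927541   6.00169465 125.92844186] [ 0.99982876 -0.01850556]
[-4.30965103e-01  4.34139839e-02  1.87818437e+00  1.08801982e-04
  1.22031602e+00 -1.66270223e+00] [ 0.51316552 -0.20850317  0.21972761]
```

The knob sprang back: its bar lies along the shaker's x again. Now the square cap.

Call:
jog_arm --pt "-0.3 10.5 27.2 0 0" --pt "-0.3 10.5 27.2 0 0" --pt "-0.3 10.5 27.2 0 0" --pt "-0.3 10.5 27.2 0 0" --pt "-0.3 0 0 0 -5" --pt "-0.3 0 0 10 -4" --pt "-0.3 0 0 0 0" --pt "-0.3 0 0 0 0" --pt "-0.3 0 0 0 0" --pt "-0.3 0 0 0 0"

```text
time: 12.22
tool_pos: [0.5113, -0.0924, 0.2103]
tcp_rot: [0.307, 3.126, -0.0]
wrist_force: [0.4, 0.8, 0.7]
width: 0.355
grip_force: 0.0
```

```bash
python3 sq.py|head -2; python3 pic.py p2
```

```text
0 (array([ 1.2,  0.3, 56.3]), 'alpha 78.8', 'twist', np.float64(-0.9))
0.2 (array([-1.3,  0.3, 45.9]), array([ -2.5,   0. , -10.4]))
```

View pics/p2.png

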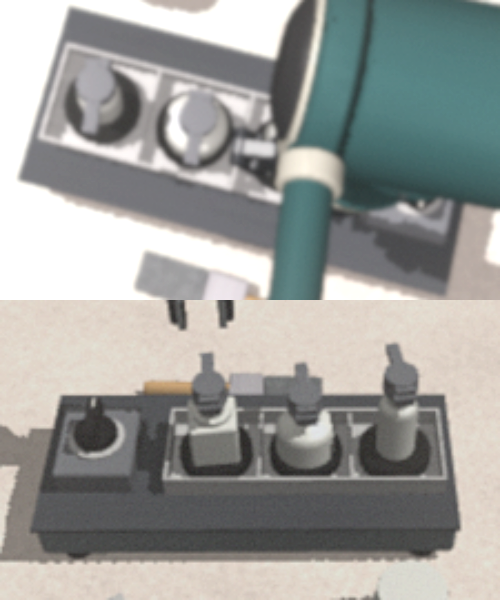

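Stout and slim are both shut and the knob is at rest. The fingers straddle the square tab at (207,360), so I'll descend and pinch.

Call:
jog_arm --pt "-0.3 1 0 18 -1" --pt "-0.3 0 0 20 0" --pt "-0.3 0 0 12 0" --pt "-0.3 0 0 6 0" --pt "-0.3 0 0 0 0" --pt "-1 0 0 0 0" --pt "-1 0 0 0 0" --pt "-1 0 0 0 0" --pt "-1 0 0 0 0" --pt "-1 0 0 0 0" --force 40

```text
time: 13.15
tool_pos: [0.5106, -0.0923, 0.1548]
tcp_rot: [0.276, 3.128, -0.001]
wrist_force: [-1.7, -2.4, 0.9]
width: 0.126
grip_force: 40.8
```

```bash
python3 sq.py
```

```text
0 (array([0.4, 0.3, 0.8]), 'alpha 79.9', 'twist', np.float64(0.2))
0.2 (array([-2.1,  0.3, -9.6]), array([ -2.5,   0. , -10.4]))
0.4 (array([ -6.5,   0.3, -19.3]), array([-4.4,  0. , -9.7]))
0.6 (array([-12.9,   0.2, -27.9]), array([-6.4, -0.1, -8.6]))
0.8 (array([-20.7,   0.2, -35.1]), array([-7.8,  0. , -7.2]))
1 (array([-29.9,   0.2, -40.6]), array([-9.2,  0. , -5.5]))
1.2 (array([-40. ,   0.1, -44.1]), array([-10.1,  -0.1,  -3.5]))
1.4 (array([-50.6,   0.1, -45.6]), array([-10.6,   0. ,  -1.5]))
1.6 (array([-61.2,   0. , -44.9]), array([-10.6,  -0.1,   0.7]))
1.8 (array([-71.5,  -0. , -42.1]), array([-10.3,  -0. ,   2.8]))
2.0 (array([-81.1,  -0. , -37.4]), array([-9.6,  0. ,  4.7]))
```

Gripped on the tab. Follow the arc in half steps.

Call:
jog_arm --pt "-1 -0.7 0 -5.2 0" --pt "-1 -1.8 0 -5.2 0" --pt "-1 -2 0 -5 0" --pt "-1 -2.4 0 -4.7 0" --pt "-1 -3 0 -4.4 0" --pt "-1 -3.4 0 -4.2 0" --pt "-1 -3.7 0 -3.8 0" --pt "-1 -4.1 0 -3.4 0" --pt "-1 -4.5 0 -2.9 0" --pt "-1 -4.7 0 -2.6 0"

```text
time: 13.98
tool_pos: [0.5397, -0.0972, 0.1957]
tcp_rot: [-0.276, -3.128, 0.0]
wrist_force: [-2.4, -2.9, -4.9]
width: 0.122
grip_force: 38.9
```

Call:
jog_arm --pt "-1 -5 0 -2 0" --pt "-1 -5.1 0 -1.5 0" --pt "-1 -5.2 0 -1 0" --pt "-1 -5.4 0 -0.5 0" --pt "-1 -5.3 0 0.1 0" --pt "-1 -5.3 0 0.6 0" --pt "-1 -5.2 0 1.2 0" --pt "-1 -5.1 0 1.6 0" --pt "-1 -4.9 0 2.2 0" --pt "-1 0 0 0 0"

```text
time: 14.82
tool_pos: [0.5865, -0.1049, 0.1938]
tcp_rot: [-0.276, -3.129, -0.001]
wrist_force: [0.5, 0.4, -0.7]
width: -0.002
grip_force: 0.0
```

```bash
python3 sq.py | tail -3; python3 pic.py p3
```

```text
1.6 (array([15.8, -0.7, -6. ]), array([-10.7,   0. ,   0.6]))
1.8 (array([ 5.5, -0.8, -3.2]), array([-10.3,  -0.1,   2.8]))
2.0 (array([-4. , -0.8,  1.5]), array([-9.5,  0. ,  4.7]))
```

View pics/p3.png

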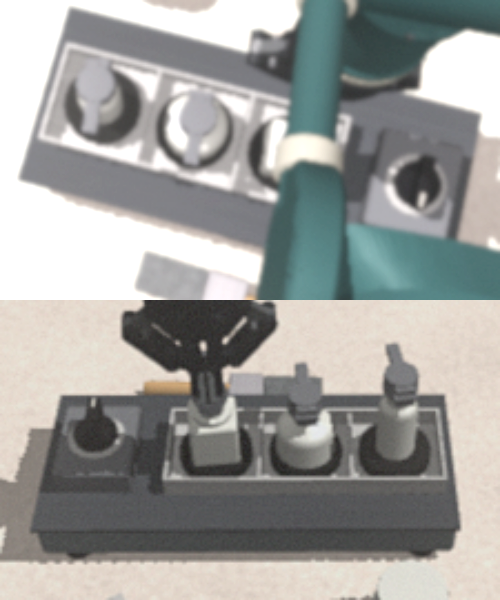

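The tab slipped out late in the arc. I'll rise and measure the cap angle.

Call:
jog_arm --pt "-1 0 0 -20 0" --pt "-1 0 0 -30 0" --pt "-1 0 0 -20 0" --pt "-1 0 0 0 0" --pt "-1 0 0 0 0" --pt "-1 0 0 0 0"

```text
time: 15.42
tool_pos: [0.5852, -0.1051, 0.264]
tcp_rot: [-0.276, -3.129, -0.0]
wrist_force: [0.1, -0.2, -0.2]
width: -0.003
grip_force: 0.0
```

```bash
cat > chk.py <<'E'
from g import *
eb,yb=ax(-.18);h=C+ey*-.033+19e-3*eb
for n in('scene','top'):
    p,d,c=cam(n);Q=world(d,c).reshape(-1,3)
    L=np.c_[(Q[:,:2]-h)@eb,(Q[:,:2]-h)@yb,Q[:,2]-.156]*1e3
    print(n)
    for z in range(0,70,8):
        k=(abs(L[:,0])<62)&(abs(L[:,1])<18)&(L[:,2]>=z)&(L[:,2]<z+8)
        if k.sum()>2:print(z,k.sum(),L[k][:,0].min().round(1),L[k][:,0].max().round(1),L[k].mean(0).round(1))
R=cv2.Rodrigues(st()['tcp_rot'])[0]
D=st()['tool_pos']-[*h,.156];print('tcp rel hinge',(D[:2]@eb*1e3).round(1),(D[:2]@yb*1e3).round(1),(D[2]*1e3).round(1))
E
python3 chk.py
```

```text
scene
0 30 -13.3 12.5 [8.3 0.1 3.7]
8 38 5.7 11.3 [ 8.9 -0.4 12.3]
16 58 -3.1 9.7 [ 6.4 -1.7 19.8]
24 68 -7.4 9.3 [ 3.2 -0.5 28.1]
32 37 -2.9 5.0 [ 1.5 -1.  35.3]
40 24 -3.3 1.8 [-0.7 -1.  44.2]
48 24 -6.2 -0.3 [-3.7 -0.8 51.9]
56 21 -11.4 -2.2 [-6.8 -0.4 59.1]
top
0 38 -28.9 -4.0 [-14.9   8.    1.2]
8 3 -2.7 9.0 [ 5.   9.7 12.8]
16 9 -5.6 7.0 [ 3.2 12.6 20.9]
24 27 -8.7 5.1 [-1.7 11.1 28.8]
32 21 -9.3 2.1 [-3.   7.6 34.1]
40 3 -7.3 -1.9 [-3.9  5.6 44.9]
48 4 -10.2 -5.0 [-7.6  6.1 50.9]
tcp rel hinge 22.5 0.4 106.9
```

The cap stands at about 1.30 rad. I'll push it back from the front with shut fingers.

Call:
jog_arm --pt "-1 25 0 0 0" --pt "-1 30 0 0 0" --pt "-1 15 0 0 0" --pt "-1 0 0 20 0" --pt "-1 0 0 25 0" --pt "-1 0 0 14 0" --pt "-1 0 0 3 0" --pt "-1 0 0 0 0" --pt "-1 0 0 0 0" --pt "-1 0 0 0 0"

```text
time: 16.35
tool_pos: [0.5176, -0.0932, 0.2037]
tcp_rot: [0.276, 3.128, -0.0]
wrist_force: [1.1, 1.0, -0.0]
width: 0.002
grip_force: 0.0
```

Call:
jog_arm --pt "-1 -7 0 0 0" --pt "-1 -8 0 0 0" --pt "-1 -8 0 0 0" --pt "-1 -7 0 0 0" --pt "-1 -7 0 0 0" --pt "-1 -7 0 0 0" --pt "-1 -6 0 0 0" --pt "-1 -5 0 0 0" --pt "-1 -3 0 0 0" --pt "-1 0 0 0 0"

```text
time: 17.18
tool_pos: [0.5746, -0.1033, 0.2026]
tcp_rot: [0.276, 3.129, 0.0]
wrist_force: [-0.6, -0.3, 0.6]
width: -0.0
grip_force: 0.0
```

Call:
jog_arm --pt "-1 8 0 0 0" --pt "-1 20 0 0 0" --pt "-1 20 0 -20 0" --pt "-1 0 0 -40 0" --pt "-1 0 0 -40 0" --pt "-1 0 -25 0 0" --pt "-1 0 -40 0 0" --pt "-1 0 -40 0 0" --pt "-1 0 -40 0 0" --pt "-1 0 0 0 0"

```text
time: 18.02
tool_pos: [0.499, -0.2432, 0.3029]
tcp_rot: [-0.284, -3.128, 0.006]
wrist_force: [0.7, 0.9, -0.8]
width: -0.002
grip_force: 0.0
```

```bash
python3 chk.py; python3 pic.py p4
```

```text
scene
0 48 -31.0 16.8 [-7.4 -0.8  2.7]
8 22 16.2 21.1 [18.7 -0.3 12.7]
16 45 10.2 23.7 [19.   0.8 20.5]
24 44 11.8 25.5 [19.6 -0.6 27.3]
32 11 15.7 28.3 [25.9 -0.1 35.9]
40 11 27.9 31.6 [30.  -0.8 44.4]
48 26 26.0 33.6 [29.7 -0.8 52.1]
top
0 155 -35.5 3.9 [-12.9   0.1   2.4]
8 42 1.9 14.9 [ 5.3  0.3 12.2]
16 63 5.1 21.2 [10.3  2.6 20.4]
24 75 8.6 22.2 [14.2  0.8 27.9]
32 19 14.7 24.6 [18.   0.8 36.1]
40 21 19.0 28.3 [21.5  1.2 44.1]
48 40 21.8 32.2 [26.8  0.9 52.1]
tcp rel hinge -36.7 -146.1 146.6
```

View pics/p4.png

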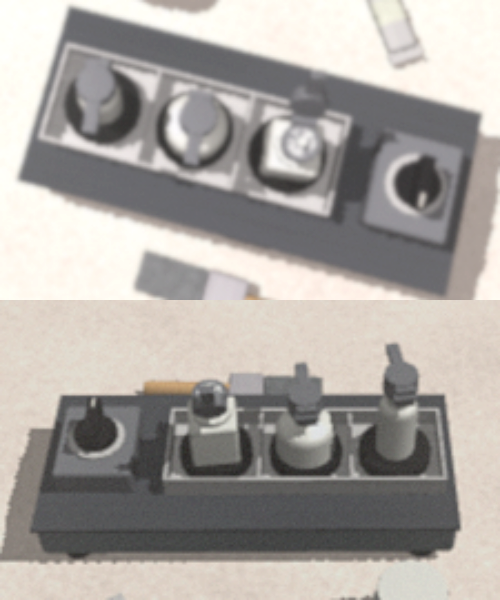

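The square cap now leans back about 25° past upright. Stout and slim are shut, the knob is at rest and the robot is clear of everything.

```bash
python3 -c "
from workcell import bot
print(bot.finish_job())"
```

```text
the job is handed in; nothing more can be done
None
```

The job is handed in at about 18 s: the stout cap was pressed shut, the pulse knob was held at its stop for about 2 s and sprang back, and the square cap stands open about 25° past upright; the slim cap stayed shut, and I saw no contact with the tub, brush or tube but did not measure their positions afterwards.

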